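# Put the show pen away in its sliding-lid case

### The arm

A 7-joint arm with a two-finger parallel gripper is mounted at the origin on the work surface. World frame = base frame: x ahead of the robot, y to its left, z up, the work surface at z = 0. Lengths are in m, angles in rad, forces in N, time in s.
With the tool pointing down it reaches from about 0.4 to 0.85 m from the base axis. Payload 10.4 kg.
Tool frame: the origin (TCP) lies midway between the tips of the shut fingers; the grasp point (between the pads) lies 19 mm behind it; z points along the fingers, y is the line along which they close (so a half turn about z gives the same grasp; the last joint's range is limited). The gripper opens to 87 mm and grips with 3 to 60 N. Pads are 19 mm wide; open, the fingers measure 117 mm over their backs; the gripper's body (75 mm by 190 mm) begins 51 mm behind the grasp point.
Start: joints at [-1.309, 0.332, -0.065, 1.46, 0.022, 1.35, -0.088], TCP at [0.176, 0.6, 0.223] pointing down, gripper open.
Joint ranges: [-2.6, 2.6], [-0.5, 2.12], [-1.47, 1.34], [0.16, 2.42], [-1.27, 4.41], [0.06, 2.06], [-2.6, 2.6]. Speed limits (rad/s): [2.22, 2.22, 2.79, 2.79, 3.14, 3.14, 3.14].

### API

Orientations are given as a unit quaternion [x, y, z, w].
In Python, from bench import sensors, eyes, order gives the robot as it stands.
- The arm moves only by the tool arm_command, never from a script. Its argument "steps" is a list of rows, each an object with "rot": the turn, a rotation vector about the world's x, y, z in degrees, a list of three; "slide": the shift along the world's x, y, z in m, a list of three; "grip": the opening, from 0 (shut) to 1 (fully open). A call has exactly 8 rows; each row shifts and turns the commanded pose from where the row before left it; what a row does not reach is not made up. A row lasts 1/8 s, in which the tool goes at most 62.5 mm and 10.7 degrees, less where a joint would pass 70% of its speed; a pose out of reach is approached as far as the arm can. A call with a gripper value outside its range is refused whole. The fingers move at their own pace and stop on an object; "newtons" is the grip in N (left out, the last holds). Time passes only in rows, so rows that do not move let the fingers close, or fill a call up. It gives the time, the measured TCP pose, the force, the opening and the grip force at its end, in the units of the state.
- sensors.read_state(): the state, without advancing time (a new reading comes with each control period).
- eyes.camera(name): name is "scene" or "top"; returns a dict with "pixels" (384x512x3 uint8, red, green, blue), "intrinsics" (3x3 intrinsics, pixels), "pose" (4x4, takes a point from camera to world coordinates). Camera axes: x right, y down, z forward; pixel columns grow to the right and rows downward; lengths in m; the calibration is good to about 2 mm. A picture is of the moment at which its call begins. There is no depth.
- order.close_job(): hands the job in; it is judged then, once.
Trained networks look in a picture, given as the dict that the camera call returned (one of the last four; its "shot" number tells which), for a name from the list of things; names that differ only in an ending like _2 or _b are one class to them, and where a whole thing is asked for, a point or a joint stands for the part that bears it (a point fixed in the world has none). Each returns a list of dicts, best first, with "conf" (0 to 1); they miss things now and then, are a little off and sometimes report something else, mostly with a low value. They report only what shows in the picture. A call takes as long as a camera call. They do not tell look-alikes from the thing itself.
- eyes.look_for(name, picture): "bbox" ([left, top, right, bottom] in pixels, round what is visible of it).
The state is a dict: "time": time; "joint_positions": joint angles; "joint_vel": joint speeds; "joint_torque": joint torques, N m; "ee_pos": TCP position; "eef_rot": TCP orientation; "ft_force": force on the tool from outside, world axes, zero at the start; "torque": the same for the moment, N m; "width": finger opening in m; "grip_force": force on a finger pad.
Only numpy, scipy, OpenCV 4.12 (cv2) and the standard library are available. Lean on these libraries where they do the work, as an engineer would, in place of code of your own. Each camera call takes 0.05 s, during which the arm holds its last target. There are 200 camera calls.

### The job

Put the stout wooden pen from its two-post rest away in the wooden pen case: lay it lengthwise in the notched bed inside the case and let go of it. Then take the loose lid by its crossbar and slide it flat, under the overhanging lips, in from the open end of the case until it is fully home and flush, and let go. Leave the other goods on the stall where they stand.

Things in the scene. Friction and masses are not known exactly. Their poses are not given: they have to be found in the camera images.
- case: Open-topped pen case of brown wood with darker lips, fixed to the table: 200 mm long (its x), 124 wide (y), 57 high. Origin: centre of its underside, z up. Cavity x +-90, y +-44, floor at z = 10; clear opening between the lips 92 wide. Its -x end is open above the 42 mm high end wall; the +x end wall (inner face x = 90, 57 high) is the lid's stop.
- case_bed (a point): Middle of the pen's bed, (0, 0, 10.5) mm in the case frame, same axes. The bed: two pale V notches, each 24 mm long, at x = +-50, nothing between them; their faces rise 30 degrees to either side of the centre line, to 13 mm higher at y = +-22. A bedded pen lies along x with its axis about 10.5 mm above this point.
- case_mouth (a point): Middle of the open end at ledge height, (-100, 0, 42) mm in the case frame, same axes; the lid goes in along +x. Grooves on both sides: ledge at z = 42, |y| 44 to 54; side walls y = +-54; lips overhang inward to |y| = 46, underside z = 51, top 57 (groove 108 wide, 9 high). Over the first 25 mm it flares to about 116 wide, lip underside about 55, top about 61.
- case_home (a point): Where the lid's origin lies when fully home: (-5, 0, 42) mm in the case frame, same axes. The lid's x is then along the case's x, its front edge at the stop and its rear edge flush with the open end of the case.
- lid: Loose pale flat wooden lid, 190 long (its x) x 104 wide (y) x 6 mm thick, about 0.15 kg, lying flat on the table. Origin: centre of its underside, z up. Its +x end goes into the case first. On top stands a dark crossbar, 14 mm thick (x), 60 long (y), centred at x = -45 (nearer the rear end), its top 41 mm above the lid's underside.
- lid_handle (a point): Point in the lid's crossbar, on its centre line, 30 mm above the lid's underside (11 mm below the bar's top), at (-45, 0, 30) mm in the lid frame; same axes as the lid.
- pen: Loose stout turned wooden pen with brass trim, 140 mm long along its x (x -70 to +70), 18 mm thick, about 60 g; its last 22 mm at +x taper to the nib. Origin: in the middle of its length, on its axis. It starts lying level in the rest, its axis about 37 mm above the table. Either way round in the case is right; it may turn about its own x.
- pen_rest: Fixed dark wooden rest: base 140 (its x) x 50 (y) x 8 mm, with two V-notched posts 12 mm thick at x = +-45, about 38 high. Origin: centre of its underside. The pen lies along its x; the rest is free between the posts.
- bowl: loose turned wooden bowl, 110 mm across, 50 high. To be left where it stands. Origin: centre of its underside.
- pen_pot: loose round wooden pot, 72 mm across, full of slim pens standing up, 136 high in all. To be left where it stands. Origin: centre of its underside.
- pepper_mill: loose dark turned pepper mill, 56 mm across, 147 high. To be left where it stands. Origin: centre of its underside.
- oil_bottle: loose amber bottle of wood oil, 56 mm across, 130 high. To be left where it stands. Origin: centre of its underside.
- small_bowl: loose small pale turned bowl, 90 mm across, 40 high. To be left where it stands. Origin: centre of its underside.
- blank: loose raw block of wood, 120 x 40 x 40 mm, long along its x. To be left where it stands. Origin: centre of its underside.
- cup: loose turned wooden cup, 68 mm across, 80 high. To be left where it stands. Origin: centre of its underside.
There are look-alikes about, which are no part of the job. What is shaped like the lid but green is not meant.

How it is judged:
By the outcome, as a careful person would: the job done as asked, in the order asked, and still so for the second after the job is handed in, with the robot touching nothing.
It also fails if it takes over 67 s, if anything falls off the work surface, if the arm or the gripper's body presses on something with over 40 N, if the wrist force passes 120 N, or if a joint passes its speed limit or range.

## Working session

There is one attempt and no reset: what is moved stays moved. The work goes in short steps, Python scripts to look and compute and a tool call to move; the robot and the scene stay as the last step left them, time stands still between calls to the robot, and variables do not carry over. Pictures are saved under pics/ and viewed, at most 10 in all, crops included, and the job is handed in when it is done.

Besides the shell and the picture viewer there is one more tool, called after "Emit:" as name(argument=value, ...), one argument or row to a line, values as JSON. arm_command: Moves the arm, as the interface text tells. Its arguments: {"type":"object","properties":{"steps":{"type":"array","items":{"type":"object","properties":{"rot":{"type":"array","items":{"type":"number"}},"slide":{"type":"array","items":{"type":"number"}},"grip":{"type":"number"}}}},"newtons":{"type":"number"}},"required":["steps"]}

```bash
mkdir -p pics; cat > h.py <<'E'
import numpy as np, cv2
from bench import sensors, eyes, order
def ray(c,uv,z):
    K=np.array(c["intrinsics"]);T=np.array(c["pose"])
    d=T[:3,:3]@np.linalg.solve(K,[uv[0],uv[1],1.]);o=T[:3,3]
    return (o+d*(z-o[2])/d[2])
def proj(c,P):
    K=np.array(c["intrinsics"]);T=np.array(c["pose"])
    p=K@(T[:3,:3].T@(np.array(P,float)-T[:3,3]));return p[:2]/p[2]
def save(c,n,box=None,s=1):
    im=cv2.cvtColor(np.array(c["pixels"]),cv2.COLOR_RGB2BGR)
    if box: im=im[box[1]:box[3],box[0]:box[2]]
    cv2.imwrite("pics/"+n,cv2.resize(im,None,fx=s,fy=s,interpolation=cv2.INTER_CUBIC))
E
python3 - <<'E'
from h import *
np.set_printoptions(precision=3,suppress=True)
for n in("top","scene"):
    c=eyes.camera(n);save(c,n+"0.png",None,1.5);print(n,np.array(c["pose"]),np.array(c["intrinsics"]))
    for t in("case","lid","pen","pen_rest","lid_handle"):
        for r in eyes.look_for(t,c)[:3]:
            b=r["bbox"];print(t,np.round(b),round(r["conf"],2),ray(c,((b[0]+b[2])/2,(b[1]+b[3])/2),0.03))
print(sensors.read_state())
E
```

```text
top [[ 0.007 -0.99   0.143  0.348]
 [-1.    -0.005  0.015 -0.045]
 [-0.014 -0.143 -0.99   1.34 ]
 [ 0.     0.     0.     1.   ]] [[409.973   0.    260.122]
 [  0.    409.973 196.195]
 [  0.      0.      1.   ]]
case [255. 176. 313. 219.] 0.94 [ 0.534 -0.102  0.03 ]
lid [353. 169. 388. 226.] 0.69 [ 0.534 -0.379  0.03 ]
lid [360. 242. 417. 307.] 0.57 [ 0.292 -0.429  0.03 ]
pen [142. 185. 152. 228.] 0.8 [0.501 0.341 0.03 ]
pen_rest [139. 185. 160. 225.] 0.83 [0.506 0.332 0.03 ]
lid_handle [364. 243. 417. 308.] 0.72 [ 0.289 -0.435  0.03 ]
lid_handle [143. 188. 152. 230.] 0.67 [0.493 0.338 0.03 ]
lid_handle [354. 164. 385. 227.] 0.61 [ 0.541 -0.378  0.03 ]
scene [[ 0.48   0.624 -0.616  1.516]
 [ 0.877 -0.328  0.351 -0.607]
 [ 0.017 -0.709 -0.705  1.217]
 [ 0.     0.     0.     1.   ]] [[449.714   0.    255.979]
 [  0.    449.714 203.046]
 [  0.      0.      1.   ]]
case [213. 203. 276. 252.] 0.97 [ 0.566 -0.109  0.03 ]
lid [112. 198. 150. 234.] 0.71 [ 0.325 -0.448  0.03 ]
lid [147. 231. 197. 285.] 0.7 [ 0.574 -0.387  0.03 ]
pen [210. 201. 279. 250.] 0.55 [ 0.559 -0.106  0.03 ]
pen [327. 166. 343. 186.] 0.43 [0.49 0.34 0.03]
pen_rest [213. 198. 277. 252.] 0.66 [ 0.557 -0.105  0.03 ]
pen_rest [324. 174. 346. 195.] 0.57 [0.533 0.31  0.03 ]
lid_handle [154. 232. 198. 282.] 0.89 [ 0.577 -0.374  0.03 ]
lid_handle [111. 196. 147. 236.] 0.65 [ 0.321 -0.454  0.03 ]
{'time': 0.6, 'joint_positions': array([-1.309,  0.332, -0.065,  1.46 ,  0.022,  1.35 , -0.088]), 'joint_vel': array([ 0.001, -0.   , -0.001,  0.   , -0.   , -0.002, -0.002]), 'joint_torque': array([ -0.   , -62.275,   0.024, -38.998,  -0.061,   0.032,  -0.   ]), 'ee_pos': array([0.176, 0.6  , 0.223]), 'eef_rot': array([ 0.142,  0.99 ,  0.   , -0.   ]), 'ft_force': array([-0.342,  0.232,  0.039]), 'torque': array([ 0.027,  0.015, -0.019]), 'grip_force': 0.0, 'width': 0.08679464231674842}
```

View pics/top0.png

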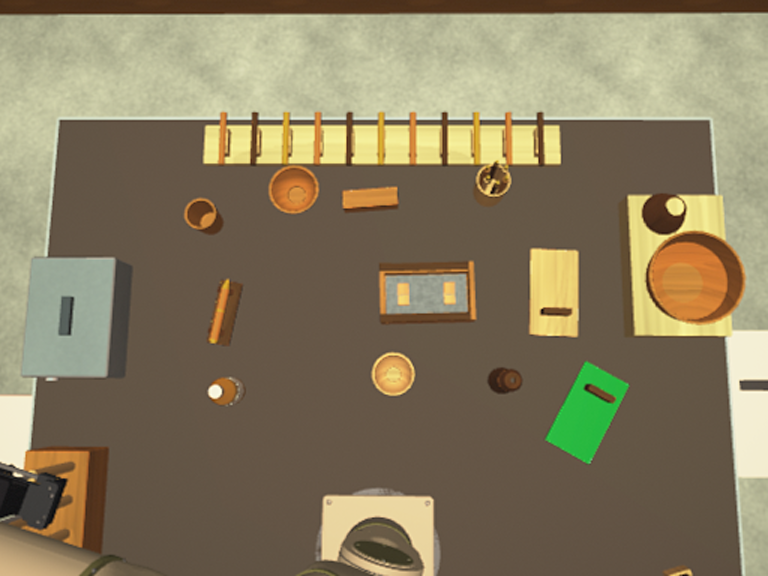

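View pics/scene0.png

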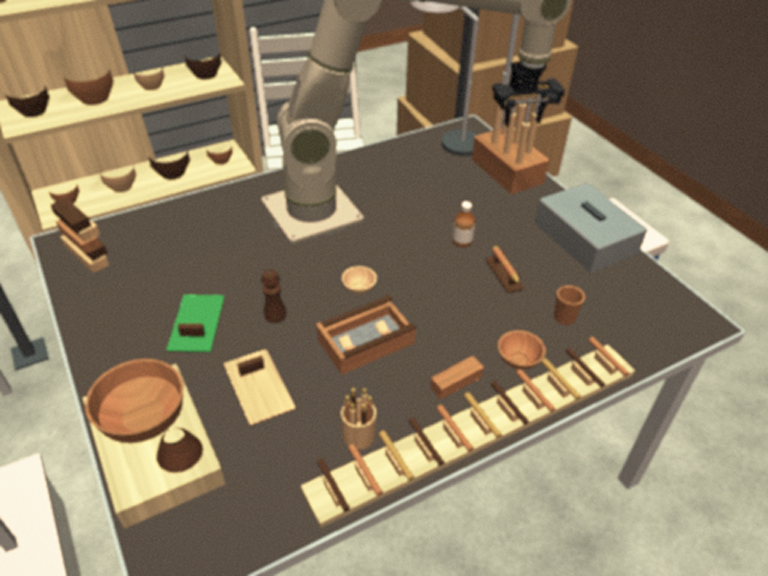

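```bash
python3 - <<'E'
from h import *
a=eyes.camera("top");b=eyes.camera("scene")
def cr(c,x,y,w,h,s):
    im=cv2.cvtColor(np.array(c["pixels"]),cv2.COLOR_RGB2BGR)[y:y+h,x:x+w]
    return cv2.resize(im,(w*s,h*s),interpolation=cv2.INTER_CUBIC)
r1=np.hstack([cr(a,245,160,80,70,5),cr(b,205,190,80,70,5)])
r2=np.hstack([cr(a,345,160,50,50+20,3),cr(a,130,180,40,55,4)[:210],cr(b,315,155,40,40,5)[:200].repeat(1,0)[:200] if 0 else cv2.resize(cr(b,315,155,40,42,5),(200,210))])
r2=np.hstack([r2,np.zeros((210,800-r2.shape[1],3),np.uint8)])
cv2.imwrite("pics/comp.png",np.vstack([r1,r2]))
E
```

```text
(no output)
```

View pics/comp.png

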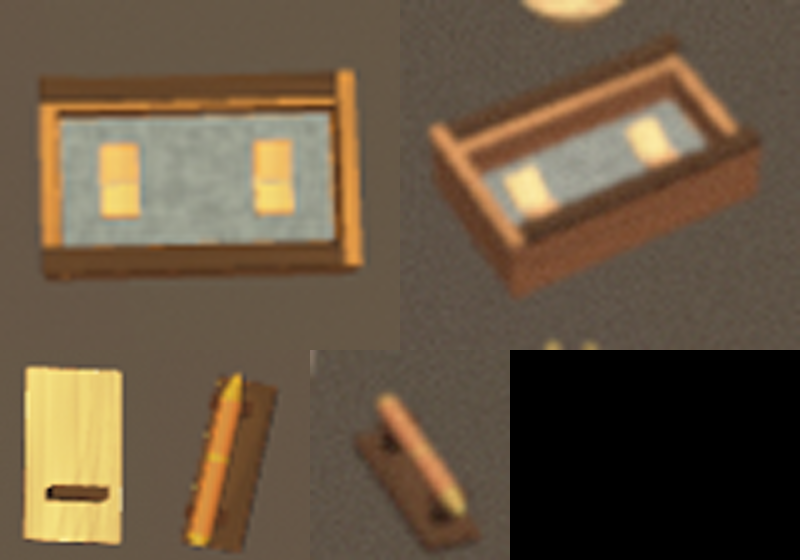

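```bash
python3 - <<'E'
from h import *
np.set_printoptions(precision=4,suppress=True)
a=eyes.camera("top")
def P(U,V,x0,y0,s,z): return ray(a,(x0+(U+.5)/s-.5,y0+(V+.5)/s-.5),z)
C=lambda U,V,z:P(U,V,245,160,5,z)
e1,e2=C(355,70,.057),C(362,265,.057);print("stop outer corners",e1,e2,np.linalg.norm(e1-e2))
n1,n2=C(119.5,183.5,.0105),C(274,182.5,.0105);print("notches",n1,n2,np.linalg.norm(n1-n2),(n1+n2)/2,np.degrees(np.arctan2(*(n2-n1)[[1,0]])))
L=[P(U,V-350,345,160,3,.006) for U,V in((25,367),(122,371),(120,545),(25,541))]
print("lid",np.array(L),np.mean(L,0)); m=(L[0]+L[1])/2-(L[2]+L[3])/2;print(np.linalg.norm(m),np.degrees(np.arctan2(m[1],m[0])))
bt=[P(U,V-350,345,160,3,.041) for U,V in((52,488),(109,489))];print("bar top",bt)
p1,p2=P(238,25,130,180,4,.037),P(196,195,130,180,4,.037)
d=p1-p2;print("pen",p1,p2,(p1+p2)/2,np.linalg.norm(d),np.degrees(np.arctan2(d[1],d[0])))
b=eyes.camera("scene")
# check with scene: predicted pixel positions
for n,q in(("n1",n1),("n2",n2),("nib",p1),("tail",p2),("e1",e1),("e2",e2)): print(n,q,proj(b,q))
E
```

```text
stop outer corners [ 0.6064 -0.201   0.057 ] [ 0.4818 -0.2038  0.057 ] 0.12462039437635293
notches [ 0.5394 -0.0518  0.0105] [ 0.5406 -0.1528  0.0105] 0.10107421628831893 [ 0.54   -0.1023  0.0105] -89.33157415978775
lid [[ 0.6451 -0.3312  0.006 ]
 [ 0.6411 -0.4376  0.006 ]
 [ 0.4491 -0.4285  0.006 ]
 [ 0.4528 -0.3263  0.006 ]] [ 0.547  -0.3809  0.006 ]
0.19223196396068198 -2.075415237237234
bar top [array([ 0.5065, -0.3489,  0.041 ]), array([ 0.5057, -0.409 ,  0.041 ])]
pen [0.5683 0.2049 0.037 ] [0.431 0.234 0.037] [0.4996 0.2195 0.037 ] 0.14040267199296763 -11.973905328208344
n1 [ 0.5394 -0.0518  0.0105] [255.2217 220.6074]
n2 [ 0.5406 -0.1528  0.0105] [230.6295 230.4609]
nib [0.5683 0.2049 0.037 ] [318.5215 197.593 ]
tail [0.431 0.234 0.037] [305.0927 174.037 ]
e1 [ 0.6064 -0.201   0.057 ] [226.2273 239.1461]
e2 [ 0.4818 -0.2038  0.057 ] [210.0747 215.8113]
```

```bash
python3 - <<'E'
from h import *
np.set_printoptions(precision=4,suppress=True)
a=eyes.camera("top");b=eyes.camera("scene")
def P(U,V,x0,y0,s,z): return ray(a,(x0+(U+.5)/s-.5,y0+(V+.5)/s-.5),z)
p1,p2=P(88,25,130,180,4,.037),P(46,195,130,180,4,.037)
d=p1-p2;print("pen",p1,p2,(p1+p2)/2,np.linalg.norm(d),np.degrees(np.arctan2(d[1],d[0])))
print(proj(b,p1),proj(b,p2))
E
```

```text
pen [0.5677 0.3265 0.037 ] [0.4302 0.3539 0.037 ] [0.499  0.3402 0.037 ] 0.14022380085675326 -11.270513890305057
[344.3988 187.3488] [329.5796 164.9749]
```

Emit:
arm_command(
  steps=[
    {"slide": [0.02,-0.016,0.03],"rot": [0,0,5],"grip": 0.6},
    {"slide": [0.043,-0.035,0]},
    {"slide": [0.043,-0.035,0]},
    {"slide": [0.043,-0.035,0]},
    {"slide": [0.043,-0.035,0]},
    {"slide": [0.043,-0.035,0]},
    {"slide": [0.044,-0.035,-0.02]},
    {"slide": [0.044,-0.034,-0.02]},
  ],
  newtons=20,
)

```text
schema error: expected keys rot, slide, grip
```

Emit:
arm_command(
  steps=[
    {"slide": [0.02,-0.016,0.03],"rot": [0,0,5],"grip": 0.6},
    {"slide": [0.043,-0.035,0],"rot": [0,0,0],"grip": 0.6},
    {"slide": [0.043,-0.035,0],"rot": [0,0,0],"grip": 0.6},
    {"slide": [0.043,-0.035,0],"rot": [0,0,0],"grip": 0.6},
    {"slide": [0.043,-0.035,0],"rot": [0,0,0],"grip": 0.6},
    {"slide": [0.043,-0.035,0],"rot": [0,0,0],"grip": 0.6},
    {"slide": [0.044,-0.035,-0.02],"rot": [0,0,0],"grip": 0.6},
    {"slide": [0.044,-0.034,-0.02],"rot": [0,0,0],"grip": 0.6},
  ],
  newtons=20,
)

```text
time: 1.9
ee_pos: [0.5, 0.3387, 0.2125]
eef_rot: [0.099, 0.995, 0.0, 0.0]
ft_force: [-0.3, 1.0, 0.1]
width: 0.0524
grip_force: 0.0
```

Emit:
arm_command(
  steps=[
    {"slide": [-0.001,0.001,-0.045],"rot": [0,0,0],"grip": 0.6},
    {"slide": [0,0,-0.045],"rot": [0,0,0],"grip": 0.6},
    {"slide": [0,0,-0.045],"rot": [0,0,0],"grip": 0.6},
    {"slide": [0,0,-0.03],"rot": [0,0,0],"grip": 0.6},
    {"slide": [0,0,-0.017],"rot": [0,0,0],"grip": 0.6},
    {"slide": [0,0,0],"rot": [0,0,0],"grip": 0.0},
    {"slide": [0,0,0],"rot": [0,0,0],"grip": 0.0},
    {"slide": [0,0,0],"rot": [0,0,0],"grip": 0.0},
  ],
  newtons=20,
)

```text
time: 2.9
ee_pos: [0.4983, 0.3414, 0.032]
eef_rot: [0.099, 0.995, 0.001, 0.001]
ft_force: [0.1, -0.9, -0.2]
width: 0.03
grip_force: 0.0
```

Emit:
arm_command(
  steps=[
    {"slide": [0,0,0],"rot": [0,0,0],"grip": 0.0},
    {"slide": [0,0,0],"rot": [0,0,0],"grip": 0.0},
    {"slide": [0,0,0.02],"rot": [0,0,0],"grip": 0.0},
    {"slide": [0,0,0.04],"rot": [0,0,0],"grip": 0.0},
    {"slide": [0,0,0.04],"rot": [0,0,0],"grip": 0.0},
    {"slide": [0.005,-0.044,0.03],"rot": [0,0,-7.7],"grip": 0.0},
    {"slide": [0.005,-0.05,0],"rot": [0,0,-8],"grip": 0.0},
    {"slide": [0.005,-0.05,0],"rot": [0,0,-8],"grip": 0.0},
  ],
  newtons=20,
)

```text
time: 3.9
ee_pos: [0.5129, 0.1956, 0.1624]
eef_rot: [0.303, 0.953, 0.001, 0.001]
ft_force: [0.6, -0.5, -0.3]
width: 0.0171
grip_force: 20.0
```

Emit:
arm_command(
  steps=[
    {"slide": [0.004,-0.045,0],"rot": [0,0,-8],"grip": 0.0},
    {"slide": [0.004,-0.045,0],"rot": [0,0,-8],"grip": 0.0},
    {"slide": [0.004,-0.045,0],"rot": [0,0,-8],"grip": 0.0},
    {"slide": [0.004,-0.045,0],"rot": [0,0,-8],"grip": 0.0},
    {"slide": [0.004,-0.045,0],"rot": [0,0,-8],"grip": 0.0},
    {"slide": [0.004,-0.045,0],"rot": [0,0,-8],"grip": 0.0},
    {"slide": [0.004,-0.028,0],"rot": [0,0,-6],"grip": 0.0},
    {"slide": [0,0,0],"rot": [0,0,0],"grip": 0.0},
  ],
  newtons=20,
)

```text
time: 4.9
ee_pos: [0.5406, -0.1036, 0.1618]
eef_rot: [0.703, 0.712, 0.0, 0.001]
ft_force: [0.2, -0.1, -0.9]
width: 0.017
grip_force: 20.0
```

```bash
python3 - <<'E'
from h import *
s=sensors.read_state();q=s["eef_rot"];print(s["ee_pos"],q,"ytool deg",np.degrees(2*np.arctan2(q[1],q[0]))-90)
a=eyes.camera("top");b=eyes.camera("scene")
def cr(c,x,y,w,h,s):
    im=cv2.cvtColor(np.array(c["pixels"]),cv2.COLOR_RGB2BGR)[y:y+h,x:x+w]
    return cv2.resize(im,(w*s,h*s),interpolation=cv2.INTER_CUBIC)
cv2.imwrite("pics/p1.png",np.hstack([cr(a,235,150,100,90,4),cr(b,195,150,100,90,4)]))
E
```

```text
[ 0.5405987  -0.10364364  0.16176592] [7.02684006e-01 7.11501756e-01 3.06601953e-04 5.87200849e-04] ytool deg 0.7144936231233032
```

View pics/p1.png

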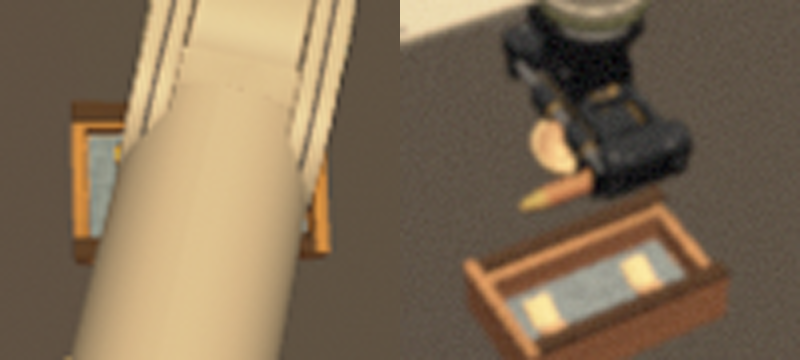

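Emit:
arm_command(
  steps=[
    {"slide": [0.001,0.001,-0.04],"rot": [0,0,0],"grip": 0.0},
    {"slide": [0,0,-0.04],"rot": [0,0,0],"grip": 0.0},
    {"slide": [0,0,-0.03],"rot": [0,0,0],"grip": 0.0},
    {"slide": [0,0,-0.02],"rot": [0,0,0],"grip": 0.0},
    {"slide": [0,0,-0.01],"rot": [0,0,0],"grip": 0.0},
    {"slide": [0,0,-0.004],"rot": [0,0,0],"grip": 0.0},
    {"slide": [0,0,0],"rot": [0,0,0],"grip": 0.0},
    {"slide": [0,0,0],"rot": [0,0,0],"grip": 0.0},
  ],
  newtons=20,
)

```text
time: 6.0
ee_pos: [0.5421, -0.1001, 0.0173]
eef_rot: [0.701, 0.713, 0.001, 0.0]
ft_force: [0.2, -0.7, -1.2]
width: 0.0175
grip_force: 20.0
```

Emit:
arm_command(
  steps=[
    {"slide": [0,0,-0.002],"rot": [0,0,0],"grip": 0.0},
    {"slide": [0,0,0],"rot": [0,0,0],"grip": 0.4},
    {"slide": [0,0,0],"rot": [0,0,0],"grip": 0.4},
    {"slide": [0,0,0],"rot": [0,0,0],"grip": 0.4},
    {"slide": [0,0,0.02],"rot": [0,0,0],"grip": 0.4},
    {"slide": [0,0,0.04],"rot": [0,0,0],"grip": 0.4},
    {"slide": [0,0,0.05],"rot": [0,0,0],"grip": 0.4},
    {"slide": [0,0,0.05],"rot": [0,0,0],"grip": 0.4},
  ],
  newtons=20,
)

```text
time: 7.0
ee_pos: [0.5413, -0.1002, 0.1761]
eef_rot: [0.701, 0.713, -0.0, -0.0]
ft_force: [1.0, 0.2, -0.7]
width: 0.0348
grip_force: 0.0
```

Emit:
arm_command(
  steps=[
    {"slide": [-0.006,-0.042,0.02],"rot": [0,0,-3],"grip": 0.8},
    {"slide": [-0.006,-0.042,0],"rot": [0,0,0],"grip": 0.8},
    {"slide": [-0.006,-0.042,0],"rot": [0,0,0],"grip": 0.8},
    {"slide": [-0.006,-0.042,0],"rot": [0,0,0],"grip": 0.8},
    {"slide": [-0.006,-0.042,0],"rot": [0,0,0],"grip": 0.8},
    {"slide": [-0.006,-0.042,0],"rot": [0,0,0],"grip": 0.8},
    {"slide": [-0.003,-0.027,-0.04],"rot": [0,0,0],"grip": 0.8},
    {"slide": [0,0,-0.04],"rot": [0,0,0],"grip": 0.8},
  ],
  newtons=50,
)

```text
time: 8.0
ee_pos: [0.5013, -0.3821, 0.1137]
eef_rot: [0.721, 0.693, -0.001, 0.001]
ft_force: [-0.0, -0.6, -0.8]
width: 0.0698
grip_force: 0.0
```

```bash
python3 - <<'E'
from h import *
s=sensors.read_state();q=s["eef_rot"];print(s["ee_pos"],"ytool deg",np.degrees(2*np.arctan2(q[1],q[0]))-90)
a=eyes.camera("top");b=eyes.camera("scene")
def cr(c,x,y,w,h,s):
    im=cv2.cvtColor(np.array(c["pixels"]),cv2.COLOR_RGB2BGR)[y:y+h,x:x+w]
    return cv2.resize(im,(w*s,h*s),interpolation=cv2.INTER_CUBIC)
cv2.imwrite("pics/p2.png",np.hstack([cr(a,245,160,80,80,5),cr(b,135,190,160,100,5)[:400,:400] if 0 else cr(b,130,190,100,100,4)]))
E
```

```text
[ 0.50134675 -0.38208079  0.11372002] ytool deg -2.227203099638899
```

View pics/p2.png

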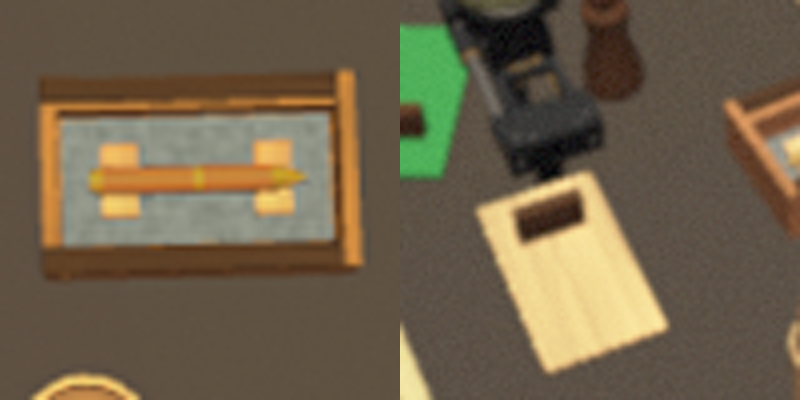

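The pen lies along the bed on both notches (90–305, 180 in the left crop), and the gripper is above the pale lid's bar.

Emit:
arm_command(
  steps=[
    {"slide": [0.001,0.003,-0.03],"rot": [0,0,0],"grip": 0.8},
    {"slide": [0,0,-0.03],"rot": [0,0,0],"grip": 0.8},
    {"slide": [0,0,-0.025],"rot": [0,0,0],"grip": 0.8},
    {"slide": [0,0,-0.015],"rot": [0,0,0],"grip": 0.8},
    {"slide": [0,0,0],"rot": [0,0,0],"grip": 0.8},
    {"slide": [0,0,0],"rot": [0,0,0],"grip": 0.0},
    {"slide": [0,0,0],"rot": [0,0,0],"grip": 0.0},
    {"slide": [0,0,0],"rot": [0,0,0],"grip": 0.0},
  ],
  newtons=50,
)

```text
time: 9.1
ee_pos: [0.5039, -0.3763, 0.0152]
eef_rot: [0.719, 0.695, 0.0, 0.0]
ft_force: [0.1, 0.2, -0.8]
width: 0.0473
grip_force: 0.0
```

Emit:
arm_command(
  steps=[
    {"slide": [0,0,0],"rot": [0,0,0],"grip": 0.0},
    {"slide": [0,0,0],"rot": [0,0,0],"grip": 0.0},
    {"slide": [0,0,0],"rot": [0,0,0],"grip": 0.0},
    {"slide": [0,0,0],"rot": [0,0,0],"grip": 0.0},
    {"slide": [0,0,0.01],"rot": [0,0,0],"grip": 0.0},
    {"slide": [0,0,0.02],"rot": [0,0,0],"grip": 0.0},
    {"slide": [0,0,0.03],"rot": [0,0,0],"grip": 0.0},
    {"slide": [0,0,0.03],"rot": [0,0,0],"grip": 0.0},
  ],
  newtons=50,
)

```text
time: 10.1
ee_pos: [0.5037, -0.3764, 0.1069]
eef_rot: [0.72, 0.694, 0.0, 0.0]
ft_force: [0.4, 0.6, -1.6]
width: 0.0134
grip_force: 50.0
```

Emit:
arm_command(
  steps=[
    {"slide": [0,0,0.04],"rot": [0,0,0],"grip": 0.0},
    {"slide": [0,0.02,0.04],"rot": [0,0,0],"grip": 0.0},
    {"slide": [0.003,0.04,0],"rot": [0,0,-7],"grip": 0.0},
    {"slide": [0.003,0.04,0],"rot": [0,0,-7],"grip": 0.0},
    {"slide": [0.003,0.04,0],"rot": [0,0,-7],"grip": 0.0},
    {"slide": [0.003,0.04,0],"rot": [0,0,-7],"grip": 0.0},
    {"slide": [0.003,0.04,0],"rot": [0,0,-7],"grip": 0.0},
    {"slide": [0.003,0.04,0],"rot": [0,0,-7],"grip": 0.0},
  ],
  newtons=50,
)

```text
time: 11.1
ee_pos: [0.5216, -0.1151, 0.186]
eef_rot: [0.921, 0.388, 0.001, -0.0]
ft_force: [-0.4, 0.6, -2.6]
width: 0.0136
grip_force: 50.0
```

Emit:
arm_command(
  steps=[
    {"slide": [0.003,0.04,0],"rot": [0,0,-7],"grip": 0.0},
    {"slide": [0.003,0.04,0],"rot": [0,0,-7],"grip": 0.0},
    {"slide": [0.003,0.04,0],"rot": [0,0,-7],"grip": 0.0},
    {"slide": [0.003,0.04,0],"rot": [0,0,-7],"grip": 0.0},
    {"slide": [0.003,0.04,0],"rot": [0,0,-7],"grip": 0.0},
    {"slide": [0,0.04,0],"rot": [0,0,-7],"grip": 0.0},
    {"slide": [0,0.033,0],"rot": [0,0,-3],"grip": 0.0},
    {"slide": [0,0,0],"rot": [0,0,0],"grip": 0.0},
  ],
  newtons=50,
)

```text
time: 12.1
ee_pos: [0.5363, 0.1599, 0.1856]
eef_rot: [1.0, 0.01, 0.0, -0.001]
ft_force: [0.9, -0.2, -2.3]
width: 0.0135
grip_force: 50.0
```

Emit:
arm_command(
  steps=[
    {"slide": [0,0,-0.03],"rot": [0,0,0],"grip": 0.0},
    {"slide": [0,0,-0.03],"rot": [0,0,0],"grip": 0.0},
    {"slide": [0,0,-0.03],"rot": [0,0,0],"grip": 0.0},
    {"slide": [0,0,-0.02],"rot": [0,0,0],"grip": 0.0},
    {"slide": [0,0,-0.01],"rot": [0,0,0],"grip": 0.0},
    {"slide": [0,0,-0.006],"rot": [0,0,0],"grip": 0.0},
    {"slide": [0,0,0],"rot": [0,0,0],"grip": 0.0},
    {"slide": [0,0,0],"rot": [0,0,0],"grip": 0.0},
  ],
  newtons=50,
)

```text
time: 13.1
ee_pos: [0.5371, 0.1569, 0.0593]
eef_rot: [1.0, 0.009, 0.0, -0.0]
ft_force: [0.7, -0.2, -1.8]
width: 0.0132
grip_force: 50.0
```

```bash
python3 - <<'E'
from h import *
s=sensors.read_state();q=s["eef_rot"];print(s["ee_pos"],"ytool deg",np.degrees(2*np.arctan2(q[1],q[0]))-90,s["ft_force"],s["torque"])
a=eyes.camera("top");b=eyes.camera("scene")
def cr(c,x,y,w,h,s):
    im=cv2.cvtColor(np.array(c["pixels"]),cv2.COLOR_RGB2BGR)[y:y+h,x:x+w]
    return cv2.resize(im,(w*s,h*s),interpolation=cv2.INTER_CUBIC)
cv2.imwrite("pics/p3.png",np.hstack([cr(a,180,155,100,90,4),cr(b,210,155,100,90,4)]))
E
```

```text
[0.53705446 0.15692734 0.05932196] ytool deg -89.0164535763758 [ 0.65593724 -0.24983335 -1.82416746] [ 0.02753569  0.15523532 -0.00544702]
```

View pics/p3.png

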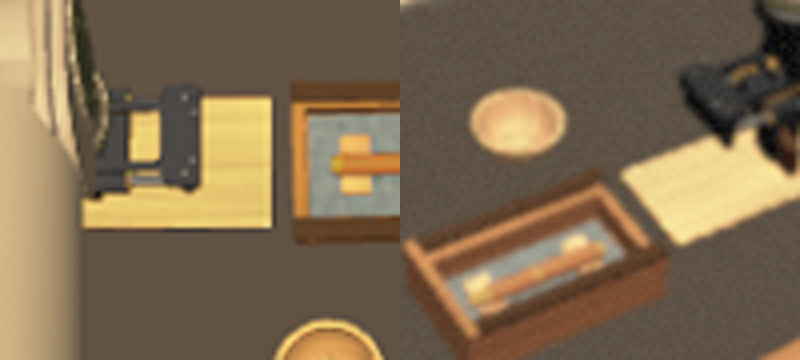

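Emit:
arm_command(
  steps=[
    {"slide": [0.0002,-0.01,0],"rot": [0,0,0],"grip": 0.0},
    {"slide": [0.0002,-0.01,0],"rot": [0,0,0],"grip": 0.0},
    {"slide": [0.0002,-0.01,0],"rot": [0,0,0],"grip": 0.0},
    {"slide": [0.0002,-0.008,0],"rot": [0,0,0],"grip": 0.0},
    {"slide": [0.0001,-0.006,0],"rot": [0,0,0],"grip": 0.0},
    {"slide": [0.0001,-0.006,0],"rot": [0,0,0],"grip": 0.0},
    {"slide": [0.0001,-0.006,0],"rot": [0,0,0],"grip": 0.0},
    {"slide": [0,0,0],"rot": [0,0,0],"grip": 0.0},
  ],
  newtons=50,
)

```text
time: 14.2
ee_pos: [0.5377, 0.1003, 0.0586]
eef_rot: [1.0, 0.008, 0.0, 0.0]
ft_force: [-0.5, 0.7, -1.6]
width: 0.0136
grip_force: 50.0
```

Emit:
arm_command(
  steps=[
    {"slide": [0.0002,-0.01,0],"rot": [0,0,0],"grip": 0.0},
    {"slide": [0.0002,-0.01,0],"rot": [0,0,0],"grip": 0.0},
    {"slide": [0.0002,-0.01,0],"rot": [0,0,0],"grip": 0.0},
    {"slide": [0.0002,-0.01,0],"rot": [0,0,0],"grip": 0.0},
    {"slide": [0.0002,-0.01,0],"rot": [0,0,0],"grip": 0.0},
    {"slide": [0.0002,-0.01,0],"rot": [0,0,0],"grip": 0.0},
    {"slide": [0.0002,-0.01,0],"rot": [0,0,0],"grip": 0.0},
    {"slide": [0.0002,-0.01,0],"rot": [0,0,0],"grip": 0.0},
  ],
  newtons=50,
)

```text
time: 15.2
ee_pos: [0.5393, 0.0202, 0.0586]
eef_rot: [1.0, 0.009, -0.0, 0.0]
ft_force: [0.7, -0.3, -2.0]
width: 0.0134
grip_force: 50.0
```

Free travel. 72 mm left to the stop; going to within about 8 mm, then gently.

Emit:
arm_command(
  steps=[
    {"slide": [0.0002,-0.01,0],"rot": [0,0,0],"grip": 0.0},
    {"slide": [0.0002,-0.01,0],"rot": [0,0,0],"grip": 0.0},
    {"slide": [0.0002,-0.01,0],"rot": [0,0,0],"grip": 0.0},
    {"slide": [0.0002,-0.01,0],"rot": [0,0,0],"grip": 0.0},
    {"slide": [0.0002,-0.01,0],"rot": [0,0,0],"grip": 0.0},
    {"slide": [0.0001,-0.008,-0.0005],"rot": [0,0,0],"grip": 0.0},
    {"slide": [0.0001,-0.006,-0.0005],"rot": [0,0,0],"grip": 0.0},
    {"slide": [0,0,0],"rot": [0,0,0],"grip": 0.0},
  ],
  newtons=50,
)

```text
time: 16.2
ee_pos: [0.5405, -0.0436, 0.0576]
eef_rot: [1.0, 0.008, 0.0, 0.0]
ft_force: [1.1, -1.2, -1.3]
width: 0.0137
grip_force: 50.0
```

Emit:
arm_command(
  steps=[
    {"slide": [0,-0.002,0],"rot": [0,0,0],"grip": 0.0},
    {"slide": [0,-0.002,0],"rot": [0,0,0],"grip": 0.0},
    {"slide": [0,-0.002,0],"rot": [0,0,0],"grip": 0.0},
    {"slide": [0,-0.001,0],"rot": [0,0,0],"grip": 0.0},
    {"slide": [0,-0.001,0],"rot": [0,0,0],"grip": 0.0},
    {"slide": [0,-0.001,0],"rot": [0,0,0],"grip": 0.0},
    {"slide": [0,0,0],"rot": [0,0,0],"grip": 0.0},
    {"slide": [0,0,0],"rot": [0,0,0],"grip": 0.0},
  ],
  newtons=50,
)

```text
time: 17.2
ee_pos: [0.5403, -0.0505, 0.0575]
eef_rot: [1.0, 0.009, -0.0, -0.001]
ft_force: [-1.5, 7.3, -0.4]
width: 0.0136
grip_force: 50.0
```

Emit:
arm_command(
  steps=[
    {"slide": [0,-0.001,0],"rot": [0,0,0],"grip": 0.0},
    {"slide": [0,-0.001,0],"rot": [0,0,0],"grip": 0.0},
    {"slide": [0,0,-0.0005],"rot": [0,0,0],"grip": 0.0},
    {"slide": [0,0,-0.0005],"rot": [0,0,0],"grip": 0.0},
    {"slide": [0,0,0],"rot": [0,0,0],"grip": 0.0},
    {"slide": [0,0,0],"rot": [0,0,0],"grip": 0.0},
    {"slide": [0,0,0],"rot": [0,0,0],"grip": 0.0},
    {"slide": [0,0,0],"rot": [0,0,0],"grip": 0.0},
  ],
  newtons=50,
)

```text
time: 18.2
ee_pos: [0.5402, -0.0506, 0.0565]
eef_rot: [1.0, 0.01, -0.001, -0.002]
ft_force: [-2.5, 12.6, 2.6]
width: 0.0134
grip_force: 50.0
```

```bash
python3 - <<'E'
from h import *
s=sensors.read_state();print(s["ee_pos"],s["ft_force"],s["torque"])
a=eyes.camera("top");b=eyes.camera("scene")
def cr(c,x,y,w,h,s):
    im=cv2.cvtColor(np.array(c["pixels"]),cv2.COLOR_RGB2BGR)[y:y+h,x:x+w]
    return cv2.resize(im,(w*s,h*s),interpolation=cv2.INTER_CUBIC)
cv2.imwrite("pics/p4.png",np.hstack([cr(a,245,160,80,70,5),cr(b,205,190,80,70,5)]))
E
```

```text
[ 0.54016761 -0.05058593  0.05653541] [-2.53392145 12.63294739  2.64073957] [2.52872059 0.8184995  0.14835127]
```

View pics/p4.png

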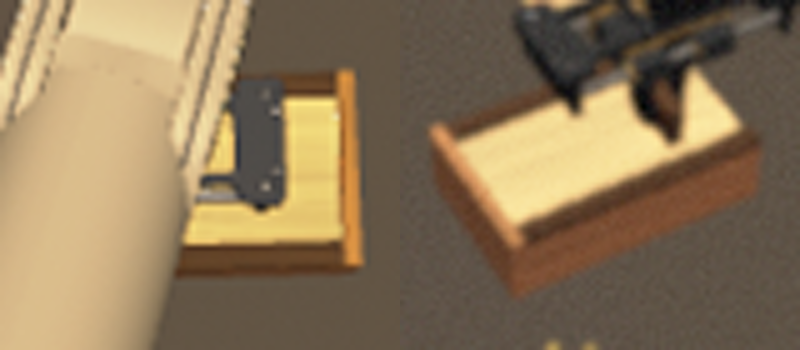

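The lid is against the stop and under both lips; releasing.

Emit:
arm_command(
  steps=[
    {"slide": [0,0.001,0],"rot": [0,0,0],"grip": 0.0},
    {"slide": [0,0,0],"rot": [0,0,0],"grip": 0.6},
    {"slide": [0,0,0],"rot": [0,0,0],"grip": 0.6},
    {"slide": [0,0,0],"rot": [0,0,0],"grip": 0.6},
    {"slide": [0,0,0],"rot": [0,0,0],"grip": 0.6},
    {"slide": [0,0,0.02],"rot": [0,0,0],"grip": 0.6},
    {"slide": [0,0,0.04],"rot": [0,0,0],"grip": 0.6},
    {"slide": [0,0,0.05],"rot": [0,0,0],"grip": 0.6},
  ],
  newtons=50,
)

```text
time: 19.3
ee_pos: [0.5398, -0.0534, 0.1672]
eef_rot: [1.0, 0.008, -0.001, 0.0]
ft_force: [0.2, 0.0, 0.1]
width: 0.0519
grip_force: 0.0
```

Emit:
arm_command(
  steps=[
    {"slide": [0,0.03,0.03],"rot": [0,0,0],"grip": 0.6},
    {"slide": [0,0.045,0.02],"rot": [0,0,0],"grip": 0.6},
    {"slide": [0,0.045,0],"rot": [0,0,0],"grip": 0.6},
    {"slide": [0,0.045,0],"rot": [0,0,0],"grip": 0.6},
    {"slide": [0,0.045,0],"rot": [0,0,0],"grip": 0.6},
    {"slide": [0,0.045,0],"rot": [0,0,0],"grip": 0.6},
    {"slide": [0,0.03,0],"rot": [0,0,0],"grip": 0.6},
    {"slide": [0,0,0],"rot": [0,0,0],"grip": 0.6},
  ],
  newtons=50,
)

```text
time: 20.3
ee_pos: [0.5398, 0.2346, 0.216]
eef_rot: [1.0, 0.011, -0.0, 0.0]
ft_force: [-0.8, 0.4, -0.7]
width: 0.052
grip_force: 0.0
```

```bash
python3 - <<'E'
from h import *
a=eyes.camera("top");b=eyes.camera("scene")
def cr(c,x,y,w,h,s):
    im=cv2.cvtColor(np.array(c["pixels"]),cv2.COLOR_RGB2BGR)[y:y+h,x:x+w]
    return cv2.resize(im,(w*s,h*s),interpolation=cv2.INTER_CUBIC)
cv2.imwrite("pics/p5.png",np.hstack([cr(a,245,160,80,70,5),cr(b,205,190,80,70,5)]))
E
```

```text
(no output)
```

View pics/p5.png

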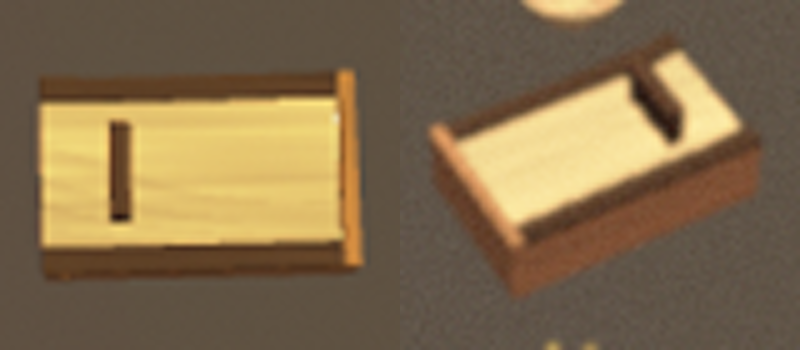

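The lid's rear edge is flush with the case end (x≈40 px in the left crop), and its front meets the stop wall (x≈338 px), under both lips.

```bash
python3 -c "
from bench import order; print(order.close_job())"
```

```text
the job is handed in; nothing more can be done
None
```

The pen lies in the case's notched bed, the lid is slid fully home and flush, the gripper has let go and moved clear, and the job was handed in at about 20 s; I moved nothing else.

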